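# Open the food-waste caddy so that its lid stays back

## Robot

A 6-joint arm with a two-finger parallel gripper is mounted at the origin on a cart in front of the work surface, level with it; the furniture and walls round the work are solid. World frame = base frame: x ahead of the robot, y to its left, z up, the work surface at z = 0. Lengths are in m, angles in rad, forces in N, time in s.
With the tool pointing down it reaches from about 0.35 to 0.95 m from the base axis. Payload 17.4 kg.
Tool frame: the origin (TCP) lies at the very end of the fingers, on their centre line; the grasp point (between the pads) lies 19 mm behind it; z points along the fingers, y is the line along which they close (so a half turn about z gives the same grasp; the last joint's range is limited). The gripper opens to 93 mm and grips with 3 to 60 N. Pads are 15 mm wide; open, the fingers measure 128 mm over their backs; the gripper's body (75 mm by 188 mm) begins 65 mm behind the grasp point.
Start: joints at [1.225, 0.116, 1.442, -0, 1.584, -0.038], TCP at [0.205, 0.643, 0.219] pointing down, gripper open.
Joint ranges: [-2.83, 2.83], [-0.83, 2.19], [0.07, 2.5], [-1.14, 4.28], [0.01, 3], [-2.97, 2.97]. Speed limits (rad/s): [1.89, 1.89, 2.22, 3.14, 3.14, 3.14].

## Interface

Orientations are given as a rotation vector (axis times angle).
In Python, from plant import robot gives the robot as it stands. Calls block until the motion is done:
- robot.reach(position, orientation): joint-space move of the TCP to a pose.
- robot.servo_line(position, rotation=None, speed=0.15): straight line of the TCP; rotation=None keeps the orientation; speed is the mean speed in m/s.
- robot.set_joints(angles): joint-space move.
- robot.command_gripper(opening, strength=None): opening from 0.0 (shut) to 1.0 (fully open); strength is the grip in N (None keeps the last); returns when the fingers have stopped.
- robot.hold(seconds).
- robot.solve_ik(position, orientation): joint angles nearest the present ones, or None.
- robot.grab_frame(name): name is "scene" or "top" or "wrist"; returns a dict with "frame" (480x640x3 uint8, blue, green, red), "fx", "fy", "cx", "cy" (pixels), "pose" (4x4, takes a point from camera to world coordinates). Camera axes: x right, y up, looking along -z (the intrinsics and any distortion apply to the point x, -y, -z); pixel columns grow to the right and rows downward; lengths in m; the calibration is good to about 2 mm. A picture is of the moment at which its call begins. There is no depth.
A pose or a line that the arm cannot do raises robot.MotionError and nothing moves.
- robot.job_done(): hands the job in; it is judged then, once.
Trained networks look in the newest picture that a camera, given by its name, has taken for a name from the list of things; names that differ only in an ending like _2 or _b are one class to them, and where a whole thing is asked for, a point or a joint stands for the part that bears it (a point fixed in the world has none). Each returns a list of dicts, best first, with "p" (0 to 1); they miss things now and then, are a little off and sometimes report something else, mostly with a low value. They report only what shows in the picture. A call takes as long as a camera call.
- robot.masks_of(thing, camera): "mask" (480x640 bool, what is visible of it) and "location" ([column, row] in pixels, amid what is visible of it).
- robot.tip_of(thing, camera): "location" ([column, row] in pixels: a listed point, or the origin of a listed thing).
Readings, each from a call of its own:
- robot.current_t(): time.
- robot.current_joints(): joint angles.
- robot.current_dq(): joint speeds.
- robot.current_effort(): joint torques, N m.
- robot.current_tcp_pos(): TCP position.
- robot.current_eef_rot(): TCP orientation.
- robot.current_wrist_force(): force on the tool from outside, world axes, zero at the start.
- robot.current_wrist_torque(): the same for the moment, N m.
- robot.current_grip_width(): opening from 0.0 (shut) to 1.0 (fully open).
- robot.current_gripper_force(): force on a finger pad.
Only numpy, scipy, OpenCV 4.12 (cv2) and the standard library are available. Lean on these libraries where they do the work, as an engineer would, in place of code of your own. Each camera call takes 0.05 s, during which the arm holds its last target. There are 200 camera calls.

## Task

Get the food-waste caddy ready for peelings: push its black carrying handle back, away from you, as far as it goes, which unlocks the lid; then flip the green lid up by its thumb tab and right over, until it leans back and stays open by itself, and let go of it. The caddy stays standing where it is and is not picked up, and the mug, the onion, the lemon and the garlic round it are left undisturbed.

Things in the scene. Friction and masses are not known exactly. Their poses are not given: they have to be found in the camera images.
- caddy: Food-waste caddy: loose grey pail (1.3 kg) with green hinged lid and black carrying handle. Origin: centre of its underside, z up, x from the thumb tab (front) to the lid hinge (back; at yaw 0 away from the robot), y to its left. Rim 173 (x) x 153 mm (y), 130 high; foot 145 x 129; closed lid 141 mm high without its tab; 184 mm over the handle's arms.
- caddy_lid (a joint): Lid angle (lid 160 g): 0 closed, grows as the front rises, 1.57 upright, stop at 1.92 leaning 20 degrees back. Nearly free hinge: below about 1.5 it falls shut, past about 1.65 it falls open on the stop and stays. Lifting the tab takes about 1 N. While the handle is up (below 0.3) pegs on its arms stand over studs on the lid's sides and lock it.
- hinge_line (a point): Middle of the lid's hinge line, which runs along the caddy's y axis at the back rim: 91 mm behind the caddy's centre, 130 mm above the worktop.
- caddy_handle (a joint): Handle angle about a line along the caddy's y through x = 0, 100 mm above the worktop (caddy frame). 0 = upright on its front stop, grows as it is pushed back towards the lid hinge, stop at 1.75, just below level behind the caddy. It swings only back. Light friction holds it up to about 0.3; from about 0.6 on it falls back by itself.
- grip (a point): Centre of the handle's black crossbar, 115 mm from the pivot line. The bar is 20 mm thick (caddy's x when upright), 14 mm high, 110 mm long (y). Upright, its centre is 215 mm above the worktop, with 66 mm clear between bar and closed lid.
- tab_edge (a point): Middle of the outer edge of the green thumb tab at the lid's front: 52 mm wide (y), 5 mm thick, sloping up and outwards at 35 degrees, 34 mm out from the lid's rim. Closed, the edge is about 116 mm in front of the caddy's centre and 162 mm above the worktop. Room below is free in front of the pail: a fingertip pushed in under the slope and raised lifts the lid.
- mug: Loose pink and white mug with a handle, 90 x 122 x 105 mm, standing to the right front of the caddy. Origin: centre of its underside.
- onion: Loose brown onion, about 82 mm wide and 94 mm high, to the right of the caddy. Origin: centre of its underside.
- lemon: Loose yellow lemon, 78 x 55 x 56 mm, near the worktop's front edge, to the left front of the caddy. Origin: centre of its underside.
- garlic: Loose garlic bulb, 60 x 57 x 58 mm, at the right behind the onion. Origin: centre of its underside.

How it is judged:
On the way, in this order (a step that is already met when the one before it is completed fails the run):
1. the handle is pushed all the way back while the lid is still closed (value of joint caddy_handle above 1.5 rad and value of joint caddy_lid below 0.2 rad), for 0.2 s.
2. the lid is flipped past upright onto its stop (value of joint caddy_lid above 1.8 rad), for 0.2 s.
At the end, for the whole second after the job is handed in: The lid leans back on its stop (over 1.8 rad open) and the handle lies back behind the caddy (over 1.5 rad), both by themselves; the caddy stands at rest, upright within 0.05 rad, within 30 mm of where it was (value of joint caddy_lid above 1.8 rad and value of joint caddy_handle above 1.5 rad and linear speed of caddy below 0.02 m/s and angle between caddy's own z axis and vertical below 0.05 rad and distance of caddy from where it was at the start of the episode below 0.03 m); the robot touches nothing.
It fails at once if the caddy is picked up (height (world z) of caddy above 0.012 m).
It fails at once if the caddy is tipped (angle between caddy's own z axis and vertical above 0.15 rad).
It fails at once if the caddy is shoved out of its place (over 30 mm) (distance of caddy from where it was at the start of the episode above 0.03 m).
It fails at once if the mug, onion, lemon or garlic is disturbed (over 15 mm) (distance of any of mug, onion, lemon, garlic from where it was at the start of the episode above 0.015 m).
It also fails if it takes over 51 s, if anything falls off the work surface, if the arm or the gripper's body presses on something with over 40 N, if the wrist force passes 120 N, or if a joint passes its speed limit or range.

## Working session

There is one attempt and no reset: what is moved stays moved. The work goes in short steps, each a Python script; the robot and the scene stay as the last script left them, time stands still between calls to the robot, and variables do not carry over. Pictures are saved under pics/ and viewed, at most 10 in all, crops included, and the job is handed in when it is done.

```bash
mkdir -p pics
cat > h.py <<'E'
import numpy as np, cv2
from plant import robot
def ray(f,px):
    P=np.array(f["pose"]);d=np.array([(px[0]-f["cx"])/f["fx"],-(px[1]-f["cy"])/f["fy"],-1.])
    d=P[:3,:3]@d; return P[:3,3],d/np.linalg.norm(d)
def atz(f,px,z):
    o,d=ray(f,px); return o+d*(z-o[2])/d[2]
def tri(rs):
    A=0;b=0
    for o,d in rs:
        M=np.eye(3)-np.outer(d,d);A=A+M;b=b+M@o
    return np.linalg.solve(A,b)
E
python3 - <<'E'
from h import *
np.set_printoptions(precision=3,suppress=True)
F={c:robot.grab_frame(c) for c in("scene","top")}
cv2.imwrite("pics/a.png",F["scene"]["frame"]);cv2.imwrite("pics/b.png",F["top"]["frame"])
print([k for k in F["top"]],F["top"]["pose"],F["scene"]["pose"])
for t,z in dict(caddy=0,hinge_line=.13,grip=.215,tab_edge=.162,mug=0,onion=0,lemon=0,garlic=0).items():
    rs=[]
    for c in F:
        r=robot.tip_of(t,c)
        for q in r[:2]: print(t,c,q["p"],np.array(q["location"]),atz(F[c],q["location"],z))
        if r: rs.append(ray(F[c],r[0]["location"]))
    if len(rs)==2: print("  tri",tri(rs))
print(robot.current_t(),robot.current_eef_rot())
E
```

```text
['frame', 'fx', 'fy', 'cx', 'cy', 'pose'] [[-0.     0.989 -0.148  0.412]
 [-0.999  0.004  0.032 -0.125]
 [ 0.032  0.148  0.989  1.077]
 [ 0.     0.     0.     1.   ]] [[-0.93   0.316 -0.186  0.375]
 [-0.367 -0.796  0.482  0.286]
 [ 0.004  0.516  0.856  0.936]
 [ 0.     0.     0.     1.   ]]
caddy scene 0.64 [293.3 262.7] [ 0.602 -0.16   0.   ]
caddy top 0.56 [312.6 221.4] [ 0.609 -0.151  0.   ]
  tri [ 0.602 -0.151  0.019]
hinge_line scene 0.82 [242.  218.4] [ 0.7   -0.151  0.13 ]
hinge_line top 0.96 [317.8 166.8] [ 0.71  -0.159  0.13 ]
  tri [ 0.712 -0.16   0.112]
grip scene 0.93 [277.4 202.2] [ 0.623 -0.158  0.215]
grip top 0.86 [316.1 196.1] [ 0.622 -0.152  0.215]
  tri [ 0.62  -0.152  0.225]
tab_edge top 0.59 [315.6 262.3] [ 0.492 -0.153  0.162]
mug scene 0.68 [391.3 218.4] [ 0.442 -0.345  0.   ]
mug top 0.95 [389.3 287.3] [ 0.445 -0.34   0.   ]
  tri [ 0.443 -0.338  0.009]
onion scene 0.79 [338.4 190.9] [ 0.578 -0.372  0.   ]
onion top 0.9 [400.5 232.5] [ 0.582 -0.372  0.   ]
  tri [ 0.58  -0.372  0.001]
lemon scene 0.59 [352.3 418.2] [0.38  0.092 0.   ]
lemon top 0.6 [212.9 316.7] [0.374 0.09  0.   ]
lemon top 0.43 [315.5 217.9] [ 0.618 -0.158  0.   ]
  tri [ 0.377  0.091 -0.005]
garlic scene 0.65 [287.8 182.2] [ 0.697 -0.352  0.   ]
garlic top 0.71 [389.9 188.3] [ 0.696 -0.348  0.   ]
garlic top 0.71 [313.2 218.7] [ 0.616 -0.152  0.   ]
  tri [ 0.694 -0.346  0.009]
0.9 [0.482 3.104 0.   ]
```

View pics/a.png

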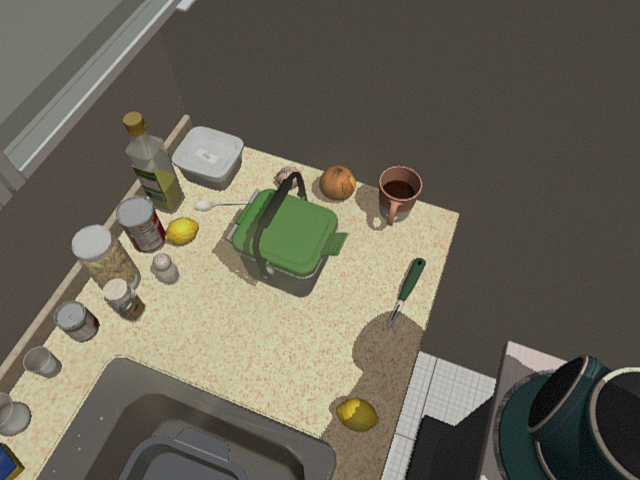

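View pics/b.png

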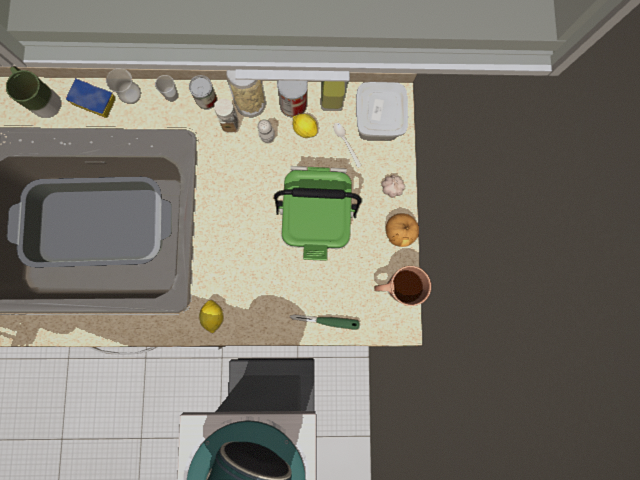

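The scene view shows the caddy at about (290,240), handle upright and tab facing the robot. The top view shows yaw close to 0, with the tab at (315,253) and the bar at (318,193). The network positions match both pictures, so I'll push the handle next.

Run:
```python
from h import *
np.set_printoptions(precision=3,suppress=True)
D=[0,np.pi,0]
robot.command_gripper(0.0,20)
robot.reach([.53,-.154,.33],D)
robot.servo_line([.565,-.154,.19],speed=.2)
robot.servo_line([.70,-.154,.19],speed=.12)
print(robot.current_wrist_force())
robot.servo_line([.735,-.154,.175],speed=.1)
print(robot.current_wrist_force(),robot.current_tcp_pos())
robot.servo_line([.70,-.154,.25],speed=.25)
robot.servo_line([.50,-.154,.34],speed=.25)
robot.reach([.36,-.149,.30],[0,np.pi/2+.35,0])
F={c:robot.grab_frame(c) for c in("scene","top")}
cv2.imwrite("pics/c.png",np.hstack([F["scene"]["frame"][100:400,150:500],F["top"]["frame"][100:400,200:450]]))
for t,z in dict(hinge_line=.13,tab_edge=.162,grip=.08,mug=0).items():
    for c in F:
        r=robot.tip_of(t,c)
        for q in r[:1]: print(t,c,q["p"],np.array(q["location"]),atz(F[c],q["location"],z))
print(robot.current_t(),robot.current_joints())
H=np.array([.704,.13])
for a in(.35,0):
  for th in np.linspace(0,1.8,7):
    q=np.array([-.191,.015]);p=H+[q[0]*np.cos(th)+q[1]*np.sin(th),-q[0]*np.sin(th)+q[1]*np.cos(th)]
    print(a,th,p,robot.solve_ik([p[0],-.149,p[1]],[0,np.pi/2+a,0]))
```

```text
[-0.147  0.534  0.514]
[0.164 0.44  0.36 ] [ 0.735 -0.154  0.175]Traceback (most recent call last):
  File "<stdin>", line 13, in <module>
plant.MotionError: the arm cannot take that pose within its joint ranges
```

Run:
```python
from h import *
np.set_printoptions(precision=2,suppress=True)
F={c:robot.grab_frame(c) for c in("scene","top")}
cv2.imwrite("pics/c.png",np.hstack([F["scene"]["frame"][100:400,150:500],F["top"]["frame"][100:400,200:450]]))
for t,z in dict(hinge_line=.13,tab_edge=.162,grip=.08,mug=0).items():
    for c in F:
        r=robot.tip_of(t,c)
        for q in r[:1]: print(t,c,q["p"],np.array(q["location"]),atz(F[c],q["location"],z))
print(robot.current_t(),robot.current_joints())
H=np.array([.704,.13])
for a in(1.2,1,.8,.6,.35,0):
  print(a,"pre",[ (x,z) for x in(.4,.43,.46,.48) for z in(.12,.14,.3) if robot.solve_ik([x,-.149,z],[0,np.pi/2+a,0]) is not None])
  for th in np.linspace(0,1.8,7):
    q=np.array([-.191,.015]);p=H+[q[0]*np.cos(th)+q[1]*np.sin(th),-q[0]*np.sin(th)+q[1]*np.cos(th)]
    s=robot.solve_ik([p[0],-.149,p[1]],[0,np.pi/2+a,0])
    print(round(th,1),p,None if s is None else np.array(s))
```

```text
hinge_line scene 0.59 [242.7 216.8] [ 0.7  -0.15  0.13]
tab_edge scene 0.71 [343.4 246.3] [ 0.49 -0.15  0.16]
grip scene 0.98 [238.8 221.6] [ 0.72 -0.17  0.08]
mug scene 0.56 [389.1 214.5] [ 0.45 -0.35  0.  ]
mug top 0.85 [390.4 289.2] [ 0.44 -0.34  0.  ]
10.0833 [-0.35 -0.22  1.57 -0.    1.79 -1.92]
1.2 pre [(0.4, 0.12), (0.4, 0.14), (0.4, 0.3), (0.43, 0.12), (0.43, 0.14), (0.43, 0.3), (0.46, 0.12), (0.46, 0.14), (0.46, 0.3), (0.48, 0.12), (0.48, 0.14), (0.48, 0.3)]
0.0 [0.51 0.15] [-0.41 -0.41  2.06  0.16  1.15 -2.02]
0.3 [0.53 0.2 ] [-0.4  -0.4   1.97  0.15  1.24 -2.  ]
0.6 [0.55 0.25] [-0.38 -0.35  1.85  0.14  1.3  -1.96]
0.9 [0.6  0.29] [-0.35 -0.26  1.71  0.13  1.33 -1.93]
1.2 [0.65 0.31] [-0.32 -0.15  1.58  0.12  1.35 -1.89]
1.5 [0.71 0.32] [-0.29 -0.03  1.46  0.11  1.36 -1.86]
1.8 [0.76 0.31] [-0.26  0.09  1.35  0.1   1.34 -1.84]
1 pre [(0.4, 0.3), (0.43, 0.12), (0.43, 0.14), (0.43, 0.3), (0.46, 0.12), (0.46, 0.14), (0.46, 0.3), (0.48, 0.12), (0.48, 0.14), (0.48, 0.3)]
0.0 [0.51 0.15] [-0.47 -0.53  2.19  0.3   0.98 -2.14]
0.3 [0.53 0.2 ] [-0.45 -0.52  2.09  0.27  1.06 -2.1 ]

[... 1084 characters left out ...]
]
1.8 [0.76 0.31] [-0.33 -0.18  1.79  0.47  0.64 -2.15]
0.35 pre []
0.0 [0.51 0.15] None
0.3 [0.53 0.2 ] [-0.64 -0.77  2.48  1.17  0.66 -2.9 ]
0.6 [0.55 0.25] [-0.59 -0.72  2.37  1.07  0.63 -2.77]
0.9 [0.6  0.29] [-0.52 -0.62  2.25  1.01  0.58 -2.69]
1.2 [0.65 0.31] [-0.45 -0.5   2.14  0.97  0.52 -2.63]
1.5 [0.71 0.32] [-0.4  -0.36  2.03  0.96  0.46 -2.62]
1.8 [0.76 0.31] [-0.35 -0.22  1.94  0.99  0.4  -2.65]
0 pre []
0.0 [0.51 0.15] None
0.3 [0.53 0.2 ] None
0.6 [0.55 0.25] None
0.9 [0.6  0.29] [-0.55 -0.58  2.4   1.96  0.6   2.68]
1.2 [0.65 0.31] [-0.47 -0.46  2.29  2.03  0.53  2.62]
1.5 [0.71 0.32] [-0.41 -0.32  2.17  2.14  0.5   2.51]
1.8 [0.76 0.31] [-0.37 -0.17  2.07  2.27  0.49  2.38]
```

View pics/c.png

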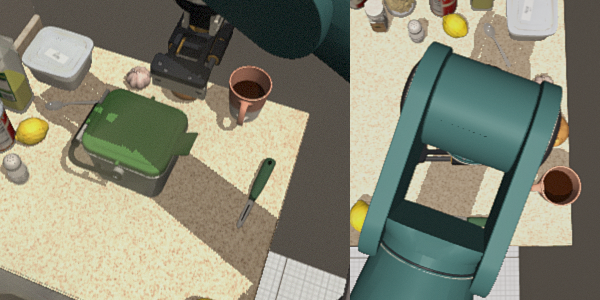

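The handle is lying back behind the caddy, with its bar at about (75,150) in the left crop. The lid is still closed and the tab is free at (190,143). Next I'll insert the fingertip under the tab at a feasible tilt and check it before lifting.

Run:
```python
from h import *
np.set_printoptions(precision=3,suppress=True)
a=.75;R=[0,np.pi/2+a,0];y=-.152
d=np.array([np.cos(a),0,-np.sin(a)]);P0=np.array([.507,y,.126])
pre=P0-.06*d
print(pre,robot.solve_ik(pre,R),robot.solve_ik(pre+[0,0,.12],R))
robot.reach(pre+[0,0,.12],R)
robot.servo_line(pre,speed=.15)
f0=np.array(robot.current_wrist_force())
robot.servo_line(P0,speed=.06)
print(f0,robot.current_wrist_force(),robot.current_tcp_pos())
f=robot.grab_frame("scene");w=robot.grab_frame("wrist")
c=cv2.resize(f["frame"][170:330,210:430],None,fx=2,fy=2)
cv2.imwrite("pics/d.png",np.hstack([c,cv2.resize(w["frame"],(320,320*480//640)).repeat(1,0)[:320] if 0 else cv2.copyMakeBorder(cv2.resize(w["frame"],(320,240)),0,80,0,0,0)]))
print(robot.current_t())
```

```text
[ 0.463 -0.152  0.167] [-0.65  -0.82   2.386  0.574  0.954 -2.408] NoneTraceback (most recent call last):
  File "<stdin>", line 7, in <module>
plant.MotionError: the arm cannot take that pose within its joint ranges
```

Run:
```python
from h import *
np.set_printoptions(precision=3,suppress=True)
a=.75;R=[0,np.pi/2+a,0];y=-.152
d=np.array([np.cos(a),0,-np.sin(a)]);P0=np.array([.507,y,.126])
pre=P0-.055*d
robot.reach([.425,y,.25],[0,np.pi/2+1.0,0])
robot.servo_line(pre,R,speed=.12)
f0=np.array(robot.current_wrist_force())
robot.servo_line(P0,speed=.06)
print(f0,robot.current_wrist_force(),robot.current_tcp_pos())
f=robot.grab_frame("scene");w=robot.grab_frame("wrist")
c=cv2.resize(f["frame"][170:330,210:430],None,fx=2,fy=2)
cv2.imwrite("pics/d.png",np.hstack([c,cv2.copyMakeBorder(cv2.resize(w["frame"],(320,240)),0,80,0,0,0)]))
print(robot.current_t())
```

```text
[0.427 0.096 0.401] [ 0.166 -0.477  0.562] [ 0.507 -0.152  0.126]
13.0917
```

View pics/d.png

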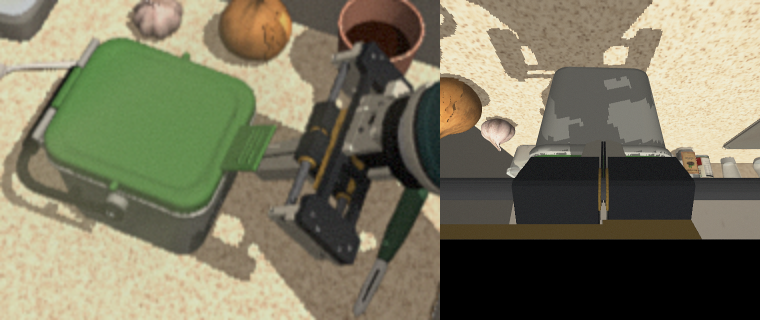

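The fingertips are under the tab (left crop, about (265,155)) with no contact force, and the gripper is clear of the mug. Now I'll lift along the hinge arc.

Run:
```python
from h import *
np.set_printoptions(precision=3,suppress=True)
H=np.array([.702,.13]);q0=np.array([.507,.126])-H;y=-.152
R=[0,np.pi/2+.75,0]
for i,th in enumerate(np.r_[.08,.16,.3:1.81:.15]):
    k=1-.1*np.clip((th-.5)/.8,0,1)
    x,z=q0*[k,1]
    p=H+[x*np.cos(th)+z*np.sin(th),-x*np.sin(th)+z*np.cos(th)]
    robot.servo_line([p[0],y,p[1]],speed=.08)
    f=np.array(robot.current_wrist_force()); print(round(th,2),p,f)
    if np.linalg.norm(f)>15: print("stop");break
    if i==4:
        im=robot.grab_frame("scene")["frame"]; e=cv2.resize(im[130:330,190:440],None,fx=1.5,fy=1.5)
im=robot.grab_frame("scene")["frame"]
cv2.imwrite("pics/e.png",np.hstack([e,cv2.resize(im[130:330,190:440],None,fx=1.5,fy=1.5)]))
print(robot.current_t())
```

```text
0.08 [0.507 0.142] [-0.781 -0.895 -0.445]
0.16 [0.509 0.157] [-0.582 -1.238 -1.026]
0.3 [0.515 0.184] [-1.588 -0.462 -0.435]
0.45 [0.525 0.211] [-1.141 -0.017 -0.006]
0.6 [0.541 0.235] [-2.779  0.313 -0.157]
0.75 [0.561 0.256] [-1.784  0.022  0.376]
0.9 [0.584 0.273] [-1.952 -0.773  0.827]
1.05 [0.608 0.286] [-1.841  0.415  0.447]
1.2 [0.634 0.294] [-1.104  0.409  0.317]
1.35 [0.66 0.3 ] [-0.486 -0.084  0.134]
1.5 [0.686 0.305] [-0.148  0.99   0.314]
1.65 [0.712 0.305] [ 0.771  0.567 -0.137]
1.8 [0.738 0.302] [ 0.159 -0.08  -0.137]
19.3
```

View pics/e.png

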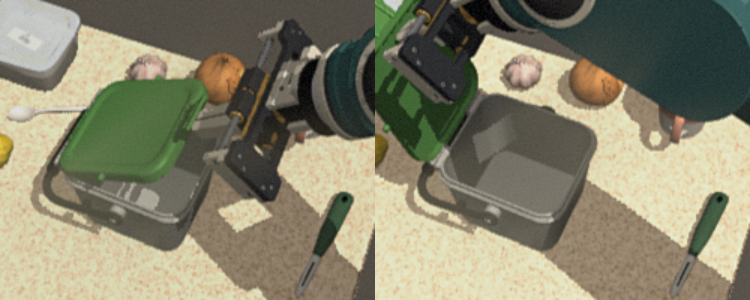

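The left crop shows the lid partly up on the finger; the right crop shows it tipped past upright at about (420,90). I'll retreat and check.

Run:
```python
from h import *
robot.servo_line([.60,-.152,.36],speed=.15)
robot.reach([.45,.15,.38],[0,np.pi,0])
robot.hold(.5)
a=robot.grab_frame("scene");b=robot.grab_frame("top")
cv2.imwrite("pics/f.png",np.hstack([a["frame"][100:400,130:460],b["frame"][100:400,180:440]]))
for t in("mug","onion","lemon","garlic"):
    r=robot.tip_of(t,"top"); print(t,[(atz(b,q["location"],0).round(3),q["p"]) for q in r[:1]])
print(robot.current_t())
```

```text
mug [(array([ 0.444, -0.349,  0.   ]), 0.7)]
onion [(array([ 0.579, -0.367,  0.   ]), 0.94)]
lemon [(array([0.375, 0.085, 0.   ]), 0.96)]
garlic [(array([ 0.692, -0.353, -0.   ]), 0.95)]
22.5083
```

View pics/f.png

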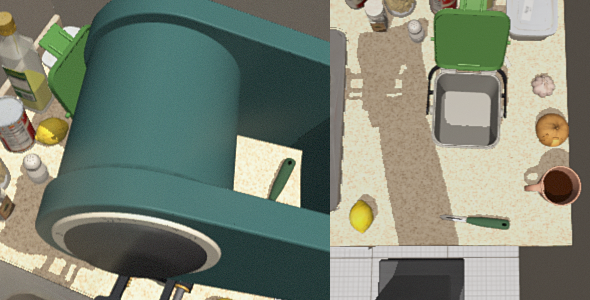

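The top view shows the lid leaning back at (472,40), the handle arms lying back, the caddy in place and the other items undisturbed. Handing in.

```bash
python3 -c "
from plant import robot
print(robot.job_done())"
```

```text
the job is handed in; nothing more can be done
None
```

I pushed the handle fully back, then flipped the lid over so it leans open by itself. The final pictures show the caddy and the items round it where they were, and I handed the job in at about 22.5 s; no verdict was returned.

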